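# Lock the boiler turntable on the repair bench

## Task

Lock the work turntable that carries the boiler: push its yellow peg to turn the table until the slot in the rim, between the two yellow marks, faces the lock bolt, then push the bolt's red knob until the bolt is fully home in the slot, and take the hand away. Only push with the fingers: do not grip or pick up anything, and do not force the bolt. Leave the loose parts and tools on the bench where they lie.

Things in the scene. Friction and masses are not known exactly. Their poses are not given: they have to be found in the camera images.
- stand: Blue cast foot of the turntable, fixed to the bench. Origin on the bench on the vertical spindle axis, z up. A tongue 76 mm wide runs along its -y to y = -240 mm and carries the bolt, which lies at x = 0 and slides to +y, through a guide block 69 mm wide, from y = -162 to -130, top at 62 mm (screw heads 66).
- turntable (a joint): Turn of the slotted steel disc about the spindle, rad, anticlockwise from above; 0: slot faces the bolt. Starts at 0.5 to 1.4, so turn it clockwise. Stops at -0.8 and 1.7. Stays where left: friction 0.22 N m (2 to 3 N at the peg), damping 0.15 N m s/rad. Disc 240 mm across, top 52 mm above the bench; within 80 mm of the spindle it carries a dark face plate (4 mm) and the boiler, up to 98 mm above the bench.
- slot (a point): Middle of the slot's mouth, at the disc's rim on its top face, 120 mm from the spindle; turns with the disc. The slot is radial, 20 mm wide (24 mm at the mouth), 32 mm deep, with a yellow stripe on either side; it lies to the stand's -y at turntable = 0. The bolt's tapered nose finds it and turns the disc the rest of the way if that is within 0.05 rad of 0; farther off it may stop on the rim.
- peg: Yellow upright peg fixed on the disc, 16 mm across, 50 mm tall, 95 mm from the spindle. Origin at the centre of its foot, on the disc's top (52 mm above the bench). It turns with the disc; at turntable = 0 it stands 110 degrees anticlockwise of the stand's x axis. Push it sideways. It has 25 mm of free space all round; the nearest clamp is 60 degrees away.
- lock_bolt (a joint): Slide of the steel lock bolt, m: 0 drawn back, 0.040 fully home (firm stop, the knob then touching the guide). Starts at 0 to 0.005; the nose reaches the disc's rim at 0.010. Friction 3 N, damping 12 N s/m; stays where left. Bar 16 mm wide, 12 mm high, 40 to 52 mm above the bench like the disc; nose tapered to 8 mm.
- knob: Red upright knob on the tail of the bolt, 20 mm across, 45 mm tall; moves with the bolt. Origin at the centre of its foot on the bar, 52 mm above the bench, at y = -214 mm of the stand at lock_bolt = 0 and -174 at 0.040. Push it to the stand's +y from behind; the bar ends 12 mm behind its axis, and what lies below there is under 40 mm high.
- valve: Loose brass solenoid valve with a dark blue coil, about 80 x 50 x 34 mm, lies by the bolt guide; origin under it.
- cap: Loose orange terminal cap, 20 mm across, 24 mm tall, stands on the other side of the bolt; origin at its underside.
- thermostat: Loose round thermostat, aluminium and white, 26 mm across, 24 mm tall, stands beside the turntable; origin at its underside.
- pliers: Loose pliers with red handles, about 190 x 60 x 18 mm, lie beyond the turntable; origin under the middle.
- screwdriver: Loose screwdriver with a blue handle, 190 mm long, 26 mm high, on the right of the bench; origin under its middle.
- screw_jar: Loose glass jar with a black lid, 60 mm across, 75 mm tall, on the left of the bench; origin at its underside.
- wrench: Loose steel spanner, 150 mm long, 8 mm high, on the left of the bench; origin under its middle.

How it is judged:
By the outcome, as a careful person would: the job done as asked, in the order asked, and still so for the second after the job is handed in, with the robot touching nothing.
It also fails if it takes over 54 s, if anything falls off the work surface, if the arm or the gripper's body presses on something with over 40 N, if the wrist force passes 120 N, or if a joint passes its speed limit or range.

## Robot

A 6-joint arm with a two-finger parallel gripper is mounted at the origin on the work surface. World frame = base frame: x ahead of the robot, y to its left, z up, the work surface at z = 0. Lengths are in m, angles in degrees, forces in N, time in s.
With the tool pointing down it reaches from about 0.4 to 0.825 m from the base axis. Payload 7 kg.
Tool frame: the origin (TCP) lies between the finger pads; the fingertips stand 19 mm ahead of it and the grasp point (between the pads) is the TCP; z points along the fingers, y is the line along which they close (so a half turn about z gives the same grasp; the last joint's range is limited). The gripper opens to 88 mm and grips with 3 to 60 N. Pads are 19 mm wide; open, the fingers measure 130 mm over their backs; the gripper's body (78 mm by 193 mm) begins 47 mm behind the grasp point.
Start: joints at [-55.915, 20.546, 0.682, 0, -70.136, -16.507], TCP at [0.204, -0.643, 0.246] pointing down, gripper open.
Joint ranges: [-176.03, 176.03], [-82.01, 121.73], [-58.28, 71.71], [-173.87, 95.51], [-174.79, -0.11], [-173.66, 173.66]. Speed limits (degrees/s): [136.94, 136.94, 172.46, 180, 180, 180].

## Interface

Orientations are given as [roll, pitch, yaw] about the fixed x, y, z axes, in that order (R = Rz(yaw) Ry(pitch) Rx(roll)).
In Python, from plant import get_obs, snapshot, close_job, spot_in, spot_point gives the robot as it stands.
- The arm moves only by the tool play_rows, never from a script. Its argument "plan" is a list of rows, each a list of 6 numbers: the shift along the tool's x, y, z in cm, then the turn, a rotation vector about the tool's x, y, z in degrees. A call has 1 to 20 rows; each row shifts and turns the commanded pose from where the row before left it, along the tool's axes as they then stand; what a row does not reach is not made up. A row lasts 1/12 s, in which the tool goes at most 41.7 mm and 7.16 degrees, less where a joint would pass 70% of its speed; a pose out of reach is approached as far as the arm can. A call is refused whole if a number of a shift passes 4.17 or a number of a turn 7.16, either way. A call with a gripper value outside its range is refused whole. "grip" is the finger opening in cm, from 0 to 8.76, set as the call begins (left out, the last holds). The fingers move at their own pace and stop on an object; the grip force is fixed at half the most. Time passes only in rows, so rows that do not move let the fingers close. It gives the time, the measured TCP pose, the force, the opening and the grip force at its end, in the units of the state.
- get_obs(): the state, without advancing time (a new reading comes with each control period).
- snapshot(name): name is "scene" or "top"; returns a dict with "frame" (384x512x3 uint8, red, green, blue), "fx", "fy", "cx", "cy" (pixels), "position" and "attitude" of the camera in the world. Camera axes: x right, y down, z forward; pixel columns grow to the right and rows downward; lengths in m; the calibration is good to about 2 mm. A picture is of the moment at which its call begins. There is no depth.
- close_job(): hands the job in; it is judged then, once.
Trained networks look in the newest picture that a camera, given by its name, has taken for a name from the list of things; names that differ only in an ending like _2 or _b are one class to them, and where a whole thing is asked for, a point or a joint stands for the part that bears it (a point fixed in the world has none). Each returns a list of dicts, best first, with "score" (0 to 1); they miss things now and then, are a little off and sometimes report something else, mostly with a low value. They report only what shows in the picture. A call takes as long as a camera call.
- spot_in(camera, thing): "position" ([x, y, z] in m, in world coordinates, good to about 4 mm: the middle of the surface that is visible of it).
- spot_point(camera, thing): "position" ([x, y, z] in m, in world coordinates, good to about 4 mm: a listed point, or the origin of a listed thing).
The state is a dict: "clock": time; "joint_pos": joint angles; "qvel": joint speeds; "tau": joint torques, N m; "tool_pos": TCP position; "orientation": TCP orientation; "force": force on the tool from outside, world axes, zero at the start; "moment": the same for the moment, N m; "opening": finger opening in m; "gripper_force": force on a finger pad.
Only numpy, scipy, OpenCV 4.12 (cv2) and the standard library are available. Lean on these libraries where they do the work, as an engineer would, in place of code of your own. Each camera call takes 0.05 s, during which the arm holds its last target. There are 200 camera calls.

## Working session

There is one attempt and no reset: what is moved stays moved. The work goes in short steps, Python scripts to look and compute and a tool call to move; the robot and the scene stay as the last step left them, time stands still between calls to the robot, and variables do not carry over. Pictures are saved under pics/ and viewed, at most 10 in all, crops included, and the job is handed in when it is done.

Besides the shell and the picture viewer there is one more tool, called after "Call:" by a JSON object that holds its "method" and its "body". play_rows: Moves the arm, as the interface text tells. Its arguments: {"type":"object","properties":{"plan":{"type":"array","items":{"type":"array","items":{"type":"number"}}},"grip":{"type":"number"}},"required":["plan"]}

```bash
mkdir -p pics; cat > h.py <<'E'
from plant import *
import cv2, numpy as np
def shot(cam,fn=None):
    s=snapshot(cam)
    if fn: cv2.imwrite('pics/'+fn,cv2.cvtColor(s['frame'],cv2.COLOR_RGB2BGR))
    return s
E
python3 - <<'E'
from h import *
for c in('top','scene'):
    s=shot(c,c+'1.png'); print(c,s['position'],s['attitude'],s['fx'])
    for t in('stand','slot','peg','knob','valve','cap','thermostat'):
        print(t,[(np.round(d['position'],4).tolist(),round(d['score'],2)) for d in spot_point(c,t)[:2]])
o=get_obs();print(o['tool_pos'],o['orientation'],o['clock'],o['opening'])
E
```

```text
top [0.38462608 0.02068722 1.12702044] [-1.70083880e+02  1.36991241e-01 -9.13132951e+01] 374.0488875757015
stand [([0.5758, 0.0516, 0.0025], 0.9)]
slot [([0.6914, 0.0336, 0.0537], 0.85), ([0.4806, 0.0276, 0.0537], 0.45)]
peg [([0.4799, 0.0267, 0.0525], 0.39), ([0.426, 0.4117, 0.001], 0.29)]
knob [([0.5896, -0.1595, 0.0535], 0.6)]
valve [([0.4714, -0.1425, 0.0001], 0.67)]
cap [([0.677, -0.1189, -0.0053], 0.63)]
thermostat [([0.4673, 0.1717, 0.0023], 0.4)]
scene [1.07901762 0.69565903 0.72349846] [-127.3791678     1.20011587  141.58361173] 445.21352731457455
stand [([0.574, 0.0554, -0.004], 0.69)]
slot []
peg [([0.5773, 0.0538, -0.0006], 0.71), ([0.4845, 0.0325, 0.0531], 0.63)]
knob [([0.5887, -0.1643, 0.053], 0.55)]
valve [([0.4679, -0.1406, -0.0011], 0.64)]
cap [([0.6715, -0.1126, -0.0014], 0.49)]
thermostat [([0.4686, 0.1731, 0.0039], 0.69)]
[ 0.20384505 -0.64347858  0.24559318] [-1.79996784e+02  1.45295062e-03 -1.62421795e+02] 0.8 0.08770802787048042
```

View pics/top1.png

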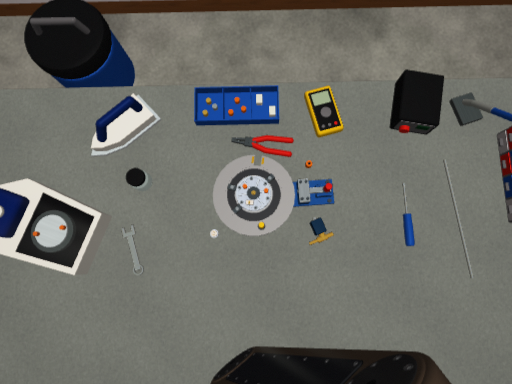

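View pics/scene1.png

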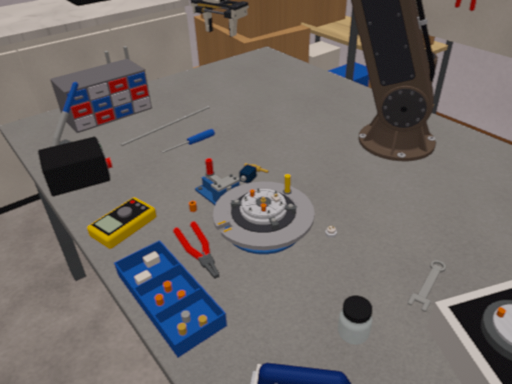

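The top view shows the disc centred near (254,195), with the peg at (262,225), the slot stripes at (258,160), and the knob at (328,187). The bolt points right, towards world -y, and the space behind the knob is clear. The scene view agrees. The turntable reads about 1.37 rad. I'll refine this once before moving.

```bash
cat >> h.py <<'E'
from scipy.spatial.transform import Rotation as Ro
def ray(s,uv):
    d=Ro.from_euler('xyz',s['attitude'],degrees=True).apply([(uv[0]-s['cx'])/s['fx'],(uv[1]-s['cy'])/s['fy'],1]); return np.array(s['position']),d
def onz(s,uv,z):
    p,d=ray(s,uv); return p+d*(z-p[2])/d[2]
def pix(s,P):
    c=Ro.from_euler('xyz',s['attitude'],degrees=True).inv().apply(np.array(P)-s['position']); return [s['cx']+s['fx']*c[0]/c[2],s['cy']+s['fy']*c[1]/c[2]]
def blob(s,near,col,r=15):
    hsv=cv2.cvtColor(s['frame'],cv2.COLOR_RGB2HSV).astype(int); H,S,V=hsv[...,0],hsv[...,1],hsv[...,2]
    m=(S>150)&(V>80)&(((H<5)|(H>174)) if col=='red' else ((H>19)&(H<34)))
    yy,xx=np.nonzero(m); k=np.hypot(xx-near[0],yy-near[1])<r
    return xx[k],yy[k]
E
python3 - <<'E'
from h import *
R={}
for i in range(3):
  for c in('top','scene'):
    s=shot(c)
    for t in('stand','slot','peg','knob'):
        for d in spot_point(c,t)[:2]: R.setdefault((c,t),[]).append(np.round(d['position'][:2],4).tolist())
    if i==0:
      for col,P,z in(('red',(.589,-.162,.075),.075),('yellow',(.482,.029,.077),.077)):
        x,y=blob(s,pix(s,P),col); print(c,col,len(x),onz(s,(x.mean(),y.mean()),z))
for k in R:print(k,R[k])
E
```

```text
top red 52 [ 0.58679944 -0.16115926  0.075     ]
top yellow 30 [0.48274189 0.03112989 0.077     ]
scene red 97 [ 0.58651884 -0.15958617  0.075     ]
scene yellow 92 [0.48145938 0.03151892 0.077     ]
('top', 'stand') [[0.5746, 0.0525], [0.5736, 0.0519], [0.5758, 0.052]]
('top', 'slot') [[0.6932, 0.0327], [0.6907, 0.0321], [0.6907, 0.0333]]
('top', 'peg') [[0.4832, 0.0269], [0.4796, 0.0255], [0.4822, 0.0267], [0.5775, 0.0524]]
('top', 'knob') [[0.589, -0.1594], [0.5773, 0.0543], [0.5906, -0.1628], [0.5894, -0.159]]
('scene', 'stand') [[0.5748, 0.0572], [0.5734, 0.0548], [0.5742, 0.0559]]
('scene', 'peg') [[0.4804, 0.0332], [0.4834, 0.0319], [0.4856, 0.0304]]
('scene', 'knob') [[0.5844, -0.1638], [0.5843, -0.1635], [0.5864, -0.1634]]
('scene', 'slot') [[0.6885, 0.0347], [0.6919, 0.0322]]
```

Call:
{"method": "play_rows", "body": {"plan": [[-2.33,2.59,0,0,0,0],[-2.33,2.59,0,0,0,0],[-2.33,2.59,0,0,0,0],[-2.33,2.59,0,0,0,0],[-2.33,2.59,0,0,0,0],[-2.33,2.59,0,0,0,0],[-2.33,2.59,0,0,0,0],[-2.33,2.59,0,0,0,0],[-2.33,2.59,0,0,0,0],[-2.33,2.59,0,0,0,0],[-2.33,2.59,0,0,0,0],[-2.33,2.59,0,0,0,0],[-2.33,2.59,0,0,0,0],[-2.33,2.59,0,0,0,0],[-2.33,2.59,0,0,0,0],[-2.33,2.59,0,0,0,0],[-2.33,2.59,0,0,0,0],[-2.33,2.59,0,0,0,0],[-2.33,2.59,0,0,0,0],[-2.33,2.59,0,0,0,0]], "grip": 0}}

```text
clock: 3.97
tool_pos: [0.4921, -0.0071, 0.246]
orientation: [180.0, 0.1, -162.4]
force: [0.4, -0.0, -0.2]
opening: 0.0002
gripper_force: 0.0
```

Call:
{"method": "play_rows", "body": {"plan": [[0,0,0,0,0,-7.1],[0,0,0,0,0,-7.1],[0,0,0,0,0,-7.1],[0,0,0,0,0,-7.1],[0,0,0,0,0,-7.1],[0,0,0,0,0,-7.1],[0,0,0,0,0,-7.1],[0,0,0,0,0,-7.1],[0,0,0,0,0,-7.1],[0,0,0,0,0,-7.1],[0,0,0,0,0,-7.1],[0,0,0,0,0,-7.1],[0,0,0,0,0,-7.1],[0,0,0,0,0,-7.1],[0,0,0,0,0,-7.1],[0,0,0,0,0,-7.1],[0,0,0,0,0,-7.1],[0,0,0,0,0,-7.1],[0,0,0,0,0,-7.1],[0,0,0,0,0,-7.1]]}}

```text
clock: 5.63
tool_pos: [0.4916, -0.0089, 0.2457]
orientation: [-180.0, -0.0, -20.1]
force: [-0.6, 0.1, -0.5]
opening: 0.0004
gripper_force: 0.0
```

Call:
{"method": "play_rows", "body": {"plan": [[0,0,0,0,0,-7],[0,0,0,0,0,-7],[0,0,0,0,0,-7],[0,0,0,0,0,-7],[0,0,0,0,0,-6.7],[0,0,0,0,0,0],[0,0,0,0,0,0]]}}

```text
clock: 6.22
tool_pos: [0.4917, -0.0089, 0.2457]
orientation: [-180.0, -0.0, 14.1]
force: [-0.6, 0.6, -0.8]
opening: 0.0002
gripper_force: 0.0
```

Call:
{"method": "play_rows", "body": {"plan": [[0,0,2,0,0,0],[0,0,2,0,0,0],[0,0,2,0,0,0],[0,0,2,0,0,0],[0,0,2,0,0,0],[0,0,1.5,0,0,0],[0,0,1.5,0,0,0],[0,0,1,0,0,0],[0,0,1,0,0,0],[0,0,0.6,0,0,0],[0,0,0.5,0,0,0],[0,0,0,0,0,0],[0,0,0,0,0,0]]}}

```text
clock: 7.3
tool_pos: [0.4918, -0.0089, 0.0847]
orientation: [180.0, 0.0, 14.2]
force: [-0.8, 0.1, 0.7]
opening: 0.0003
gripper_force: 0.0
```

```bash
python3 - <<'E'
from h import *
s=shot('scene','s2.png')
x,y=blob(s,pix(s,(.482,.030,.08)),'yellow');print(len(x),onz(s,(x.mean(),y.mean()),.077))
f=s['frame'][100:300,150:400,::-1];cv2.imwrite('pics/s2c.png',cv2.resize(f,None,fx=3,fy=3))
E
```

```text
91 [0.48173234 0.03170804 0.077     ]
```

View pics/s2c.png

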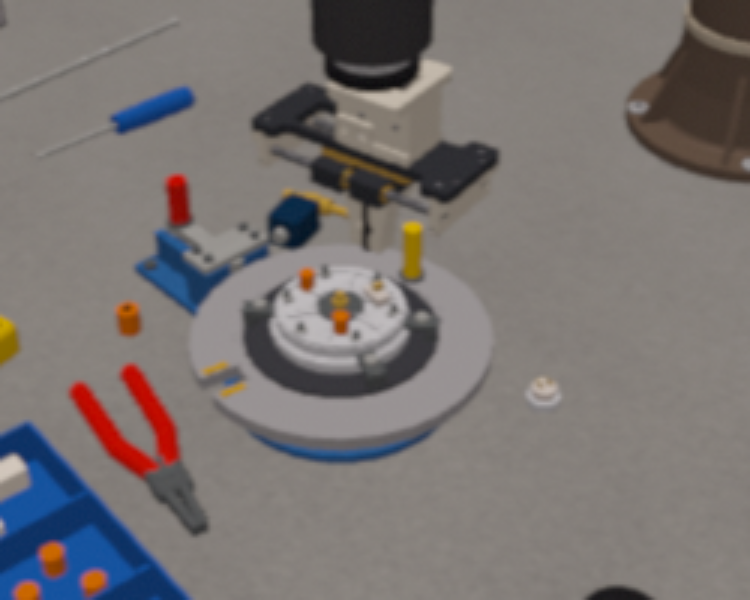

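The closed fingers are behind the peg (peg at 411,250 in the crop) and clear of it. Now I'll push along the arc.

Call:
{"method": "play_rows", "body": {"plan": [[-0.196,-0.508,0,0,0,3],[-0.196,-0.508,0,0,0,3],[-0.196,-0.508,0,0,0,3],[-0.196,-0.508,0,0,0,3],[-0.196,-0.508,0,0,0,3],[-0.196,-0.508,0,0,0,3],[-0.196,-0.508,0,0,0,3],[-0.196,-0.508,0,0,0,3],[-0.196,-0.508,0,0,0,3],[-0.196,-0.508,0,0,0,3],[-0.196,-0.508,0,0,0,3],[-0.196,-0.508,0,0,0,3],[-0.196,-0.508,0,0,0,3],[-0.196,-0.508,0,0,0,3],[-0.196,-0.508,0,0,0,3],[-0.196,-0.508,0,0,0,3],[-0.098,-0.254,0,0,0,1.5],[-0.098,-0.254,0,0,0,1.5],[-0.049,-0.127,0,0,0,0.75],[0,0,0,0,0,0]]}}

```text
clock: 9.02
tool_pos: [0.4747, 0.0803, 0.0851]
orientation: [-180.0, -0.0, -37.5]
force: [-0.5, -0.4, 1.0]
opening: 0.0011
gripper_force: 0.7
```

```bash
python3 - <<'E'
from h import *
C=np.array([.5745,.0535])
for c in('top','scene'):
    s=shot(c,c+'3.png')
    for t in('slot','peg'):
        for d in spot_point(c,t)[:2]:
            v=np.array(d['position'][:2])-C; a=np.degrees(np.arctan2(v[1],v[0]))
            print(c,t,np.round(d['position'],4),round(d['score'],2),'r',np.hypot(*v).round(3),'turn deg',(a+86.7 if t=='slot' else a%360-113.3).round(1))
o=get_obs();p=o['tool_pos'][:2]-C;print(o['tool_pos'],o['orientation'])
E
```

```text
top slot [ 0.6508 -0.044   0.0542] 0.55 r 0.124 turn deg 34.7
top slot [ 0.4701 -0.1412  0.0011] 0.53 r 0.221 turn deg -31.5
top peg [0.5752 0.0527 0.0037] 0.67 r 0.001 turn deg 197.9
scene slot [ 0.6497 -0.041   0.0513] 0.86 r 0.121 turn deg 35.2
scene slot [ 0.6307  0.3942 -0.0055] 0.47 r 0.345 turn deg 167.3
[0.47448096 0.08020763 0.08466132] [-1.79979201e+02 -3.98012923e-03 -3.74613248e+01]
```

Call:
{"method": "play_rows", "body": {"plan": [[-0.134,-0.337,0,0,0,2],[-0.134,-0.337,0,0,0,2],[-0.134,-0.337,0,0,0,2],[-0.134,-0.337,0,0,0,2],[-0.134,-0.337,0,0,0,2],[-0.134,-0.337,0,0,0,2],[-0.134,-0.337,0,0,0,2],[-0.134,-0.337,0,0,0,2],[-0.134,-0.337,0,0,0,2],[-0.134,-0.337,0,0,0,2],[-0.134,-0.337,0,0,0,2],[-0.134,-0.337,0,0,0,2],[-0.067,-0.169,0,0,0,1],[-0.067,-0.169,0,0,0,1],[-0.034,-0.084,0,0,0,0.5],[0,0,0,0,0,0]]}}

```text
clock: 10.65
tool_pos: [0.4968, 0.1221, 0.0844]
orientation: [180.0, -0.0, -64.0]
force: [-0.8, -1.2, 0.7]
opening: 0.0002
gripper_force: 0.8
```

```bash
cat > m.py <<'E'
from h import *
import sys
C=np.array([.5745,.0535])
for c in('top','scene'):
    s=shot(c,c+sys.argv[1]+'.png')
    for t in('slot','peg'):
        for d in spot_point(c,t)[:2]:
            v=np.array(d['position'][:2])-C; a=np.degrees(np.arctan2(v[1],v[0])); r=np.hypot(*v)
            if .08<r<.13: print(c,t,np.round(d['position'],4),round(d['score'],2),'r',r.round(3),'turn deg',(a+86.7 if t=='slot' else a%360-113.3).round(1))
    # yellow stripes by the slot
    x,y=blob(s,pix(s,(C[0]+.104*np.cos(np.radians(-86.7+float(sys.argv[2]))),C[1]+.104*np.sin(np.radians(-86.7+float(sys.argv[2]))),.052)),'yellow',14)
    if len(x):
        P=onz(s,(x.mean(),y.mean()),.052)[:2]-C; print(c,'stripes',len(x),np.hypot(*P).round(3),(np.degrees(np.arctan2(P[1],P[0]))+86.7).round(1))
    f=s['frame'][130:270,170:370,::-1];cv2.imwrite('pics/'+c+sys.argv[1]+'c.png',cv2.resize(f,None,fx=4,fy=4,interpolation=cv2.INTER_CUBIC))
E
python3 m.py 4 8
```

```text
top slot [ 0.6017 -0.0657  0.054 ] 0.74 r 0.122 turn deg 9.6
top stripes 21 0.107 10.1
scene slot [ 0.6007 -0.0691  0.049 ] 0.9 r 0.125 turn deg 8.8
scene peg [0.5222 0.1307 0.0528] 0.4 r 0.093 turn deg 10.8
scene stripes 13 0.106 11.1
```

Call:
{"method": "play_rows", "body": {"plan": [[-0.068,-0.168,0,0,0,1],[-0.068,-0.168,0,0,0,1],[-0.068,-0.168,0,0,0,1],[-0.068,-0.168,0,0,0,1],[-0.068,-0.168,0,0,0,1],[-0.068,-0.168,0,0,0,1],[-0.034,-0.084,0,0,0,0.5],[-0.034,-0.084,0,0,0,0.5],[0,0,0,0,0,0]]}}

```text
clock: 11.7
tool_pos: [0.506, 0.1314, 0.0846]
orientation: [-180.0, 0.0, -71.0]
force: [-0.8, -1.0, -0.9]
opening: 0.0005
gripper_force: 0.7
```

```bash
python3 m.py 5 3
```

```text
top stripes 21 0.106 3.8
scene slot [ 0.5852 -0.0691  0.0527] 0.89 r 0.123 turn deg 1.7
scene peg [0.5366 0.1365 0.0511] 0.45 r 0.091 turn deg 1.2
scene stripes 14 0.104 3.7
```

View pics/top5c.png

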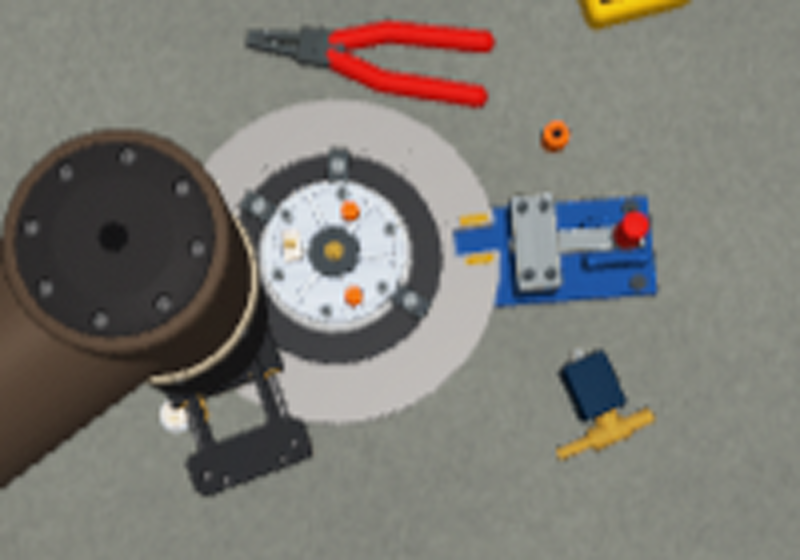

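The slot (474,240) sits slightly above the bolt line, which passes through about (474,245), so a couple of degrees remain. I'll rectify the view onto the disc plane to measure it.

```bash
cat > r.py <<'E'
from h import *
import sys
C=np.array([.5745,.0535]);y0=np.radians(3.3);X=np.array([np.cos(y0),np.sin(y0)]);Y=np.array([-X[1],X[0]])
def P(x,y): q=C+x*X+y*Y; return [*q,.052]
# 4 px/mm: stand x -50..50, y -240..-80 ; horizontal=-y
def rect(s):
    src=np.float32([pix(s,P(x,y)) for x,y in((-.05,-.08),(-.05,-.24),(.05,-.24),(.05,-.08))])
    dst=np.float32([(0,400),(640,400),(640,0),(0,0)])
    return cv2.warpPerspective(s['frame'][...,::-1],cv2.getPerspectiveTransform(src,dst),(640,400),flags=cv2.INTER_CUBIC)
if __name__=='__main__':
    a=[rect(shot(c)) for c in('top','scene')]
    for i in a:
        for k in range(0,400,40): cv2.line(i,(0,k),(8,k),(0,0,255),1)
        cv2.line(i,(0,200),(640,200),(255,0,255),1)
    cv2.imwrite('pics/'+sys.argv[1],cv2.resize(np.vstack([i[60:340] for i in a]),None,fx=1,fy=1))
E
python3 r.py r6.png
```

```text
(no output)
```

View pics/r6.png

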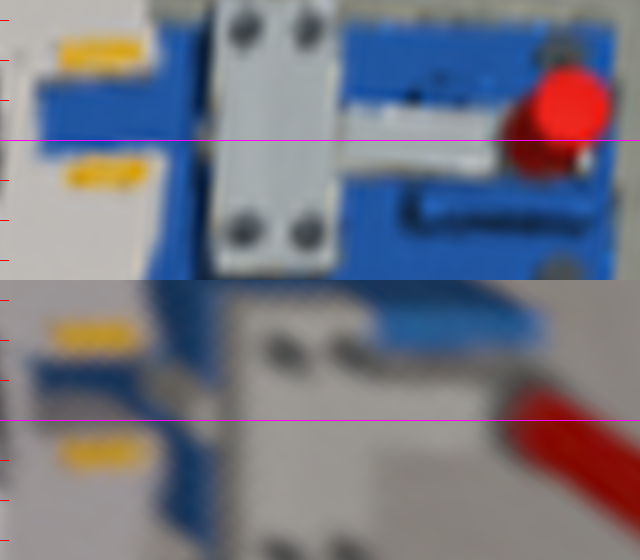

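Rectified at 4 px/mm, the slot middle is about 27 px (6.8 mm) off the bolt axis, or about 3.6°. The bar lies on the axis.

Call:
{"method": "play_rows", "body": {"plan": [[-0.068,-0.168,0,0,0,1],[-0.068,-0.168,0,0,0,1],[-0.034,-0.084,0,0,0,0.5],[-0.034,-0.084,0,0,0,0.5],[-0.034,-0.084,0,0,0,0.5],[0,0,0,0,0,0],[0,0,0,0,0,0]]}}

```text
clock: 12.68
tool_pos: [0.5108, 0.1353, 0.0846]
orientation: [-180.0, 0.0, -74.5]
force: [-0.8, -1.4, -0.1]
opening: 0.0007
gripper_force: 0.7
```

```bash
python3 m.py 7 0; python3 r.py r7.png
```

```text
top slot [ 0.5794 -0.0711  0.0523] 0.82 r 0.125 turn deg -1.0
top stripes 24 0.106 0.1
scene slot [ 0.5801 -0.0674  0.052 ] 0.85 r 0.121 turn deg -0.6
scene peg [0.5381 0.1367 0.0518] 0.41 r 0.091 turn deg 0.3
scene stripes 13 0.105 2.1
```

View pics/r7.png

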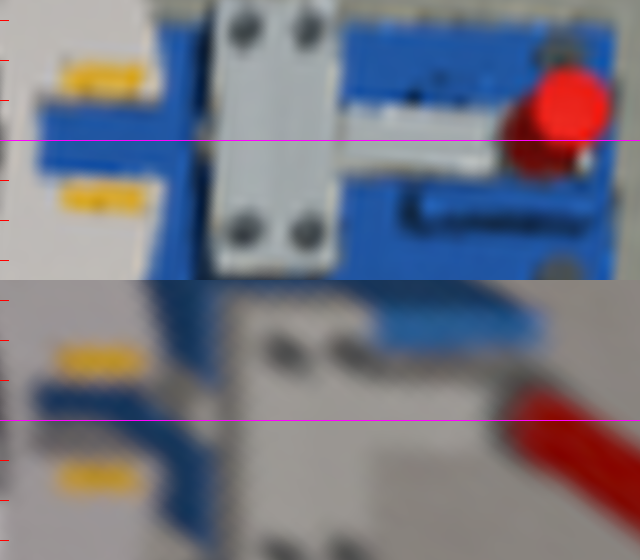

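The slot is now centred on the bolt axis in both views: stripe midpoints are at rows 138.5 and 419, against 140 and 420. Next I'll retreat and go behind the knob.

Call:
{"method": "play_rows", "body": {"plan": [[0,0.4,0,0,0,0],[0,0.6,0,0,0,0],[0,0.5,0,0,0,0],[0,0,-2,0,0,0],[0,0,-3,0,0,0],[0,0,-3,0,0,0],[0,0,-3,0,0,0],[0,0,-1,0,0,6.1],[0,0,0,0,0,6.1],[0,0,0,0,0,0]]}}

```text
clock: 13.92
tool_pos: [0.4961, 0.1314, 0.2057]
orientation: [-179.9, 0.1, -86.9]
force: [-0.6, 0.2, -0.6]
opening: 0.0008
gripper_force: 0.0
```

Call:
{"method": "play_rows", "body": {"plan": [[3.31,-0.735,0,0,0,0],[3.31,-0.735,0,0,0,0],[3.31,-0.735,0,0,0,0],[3.31,-0.735,0,0,0,0],[3.31,-0.735,0,0,0,0],[3.31,-0.735,0,0,0,0],[3.31,-0.735,0,0,0,0],[3.31,-0.735,0,0,0,0],[3.31,-0.735,0,0,0,0],[3.31,-0.735,0,0,0,0],[0,0,0,0,0,0],[0,0,0,0,0,0]]}}

```text
clock: 14.92
tool_pos: [0.5881, -0.1966, 0.203]
orientation: [179.9, 0.0, -86.7]
force: [-0.4, 1.4, 0.1]
opening: 0.0007
gripper_force: 0.0
```

Call:
{"method": "play_rows", "body": {"plan": [[0,0,2,0,0,0],[0,0,2,0,0,0],[0,0,2,0,0,0],[0,0,2,0,0,0],[0,0,1.5,0,0,0],[0,0,1,0,0,0],[0,0,0.7,0,0,0],[0,0,0.6,0,0,0],[0,0,0,0,0,0],[0,0,0,0,0,0]]}}

```text
clock: 15.75
tool_pos: [0.5891, -0.1948, 0.087]
orientation: [-180.0, -0.0, -86.6]
force: [0.4, -0.3, 0.2]
opening: 0.0002
gripper_force: 0.0
```

```bash
python3 m.py 8 0; python3 r.py r8.png
```

```text
top peg [0.5397 0.1337 0.0516] 0.49 r 0.087 turn deg 0.2
scene slot [ 0.578  -0.0712  0.0506] 0.85 r 0.125 turn deg -1.7
scene peg [0.5393 0.1398 0.0512] 0.69 r 0.093 turn deg -1.1
scene stripes 14 0.105 1.5
```

View pics/scene8c.png

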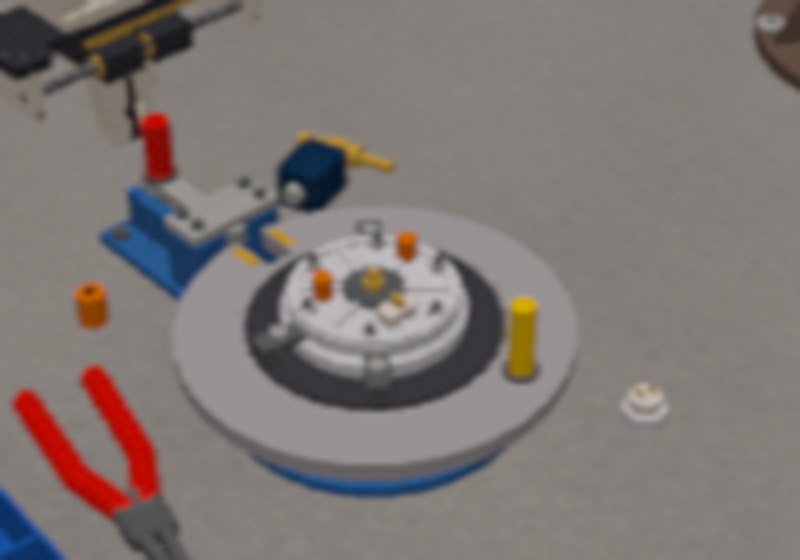

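The fingers stand behind the knob, and the slot still lines up with the bolt. Pushing in stages.

Call:
{"method": "play_rows", "body": {"plan": [[-0.4,0,0,0,0,0],[-0.4,0,0,0,0,0],[-0.3,0,0,0,0,0],[-0.3,0,0,0,0,0],[-0.3,0,0,0,0,0],[-0.3,0,0,0,0,0],[-0.3,0,0,0,0,0],[-0.3,0,0,0,0,0]]}}

```text
clock: 16.82
tool_pos: [0.5873, -0.1689, 0.0866]
orientation: [180.0, -0.0, -86.7]
force: [0.5, -3.9, -0.1]
opening: 0.0003
gripper_force: 1.5
```

Call:
{"method": "play_rows", "body": {"plan": [[-0.2,0,0,0,0,0],[-0.2,0,0,0,0,0],[-0.2,0,0,0,0,0],[-0.2,0,0,0,0,0],[-0.2,0,0,0,0,0]]}}

```text
clock: 17.23
tool_pos: [0.5867, -0.1589, 0.0866]
orientation: [-180.0, -0.0, -86.7]
force: [0.4, -2.7, -0.0]
opening: 0.0004
gripper_force: 1.4
```

Call:
{"method": "play_rows", "body": {"plan": [[-0.2,0,0,0,0,0],[-0.2,0,0,0,0,0],[-0.2,0,0,0,0,0],[-0.2,0,0,0,0,0],[-0.2,0,0,0,0,0],[-0.2,0,0,0,0,0],[-0.2,0,0,0,0,0]]}}

```text
clock: 17.82
tool_pos: [0.586, -0.1449, 0.0866]
orientation: [-180.0, -0.0, -86.7]
force: [0.6, -2.8, -0.3]
opening: 0.0001
gripper_force: 1.5
```

Call:
{"method": "play_rows", "body": {"plan": [[-0.1,0,0,0,0,0],[-0.1,0,0,0,0,0],[-0.05,0,0,0,0,0]]}}

```text
clock: 18.07
tool_pos: [0.5858, -0.1424, 0.0866]
orientation: [-180.0, 0.0, -86.7]
force: [0.8, -3.2, -0.1]
opening: 0.0003
gripper_force: 1.4
```

Call:
{"method": "play_rows", "body": {"plan": [[-0.05,0,0,0,0,0],[-0.05,0,0,0,0,0],[-0.05,0,0,0,0,0]]}}

```text
clock: 18.32
tool_pos: [0.5857, -0.1418, 0.0866]
orientation: [180.0, -0.1, -86.7]
force: [1.4, -8.5, -1.5]
opening: 0.0003
gripper_force: 4.2
```

Call:
{"method": "play_rows", "body": {"plan": [[-0.05,0,0,0,0,0],[-0.05,0,0,0,0,0]]}}

```text
clock: 18.48
tool_pos: [0.5857, -0.1415, 0.0867]
orientation: [180.0, -0.1, -86.7]
force: [2.0, -14.7, -2.9]
opening: 0.0004
gripper_force: 6.5
```

The force climbs sharply with no travel, so the bolt is at its stop. I'll back off, lift clear and check.

Call:
{"method": "play_rows", "body": {"plan": [[0.3,0,0,0,0,0],[0.6,0,0,0,0,0],[1,0,0,0,0,0],[1.5,0,0,0,0,0],[1.5,0,-1,0,0,0],[0,0,-3,0,0,0],[0,0,-3,0,0,0],[2,0,-3,0,0,0],[3,0,0,0,0,0],[3,0,0,0,0,0],[0,0,0,0,0,0],[0,0,0,0,0,0]]}}

```text
clock: 19.48
tool_pos: [0.5926, -0.2705, 0.1862]
orientation: [180.0, 0.0, -86.8]
force: [-0.7, 0.6, -0.1]
opening: 0.0008
gripper_force: 0.0
```

```bash
python3 r.py r9.png; python3 - <<'E'
from h import *
for c in('top','scene'):
    s=shot(c); x,y=blob(s,pix(s,(.5845,-.1202,.075)),'red'); print(len(x),onz(s,(x.mean(),y.mean()),.075))
    f=s['frame'][130:270,170:370,::-1];cv2.imwrite('pics/'+c+'9c.png',cv2.resize(f,None,fx=4,fy=4,interpolation=cv2.INTER_CUBIC))
E
```

```text
0 [nan nan nan]
94 [ 0.58309218 -0.12370474  0.075     ]<stdin>:3: RuntimeWarning: Mean of empty slice.
  ret = ret.dtype.type(ret / rcount)
```

View pics/r9.png

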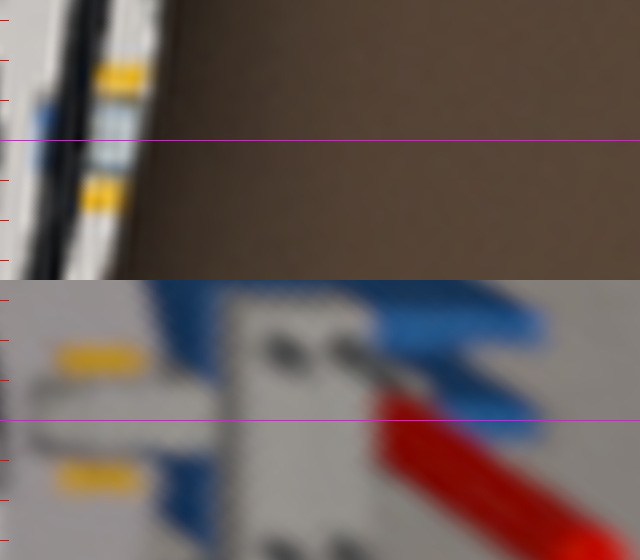

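View pics/scene9c.png

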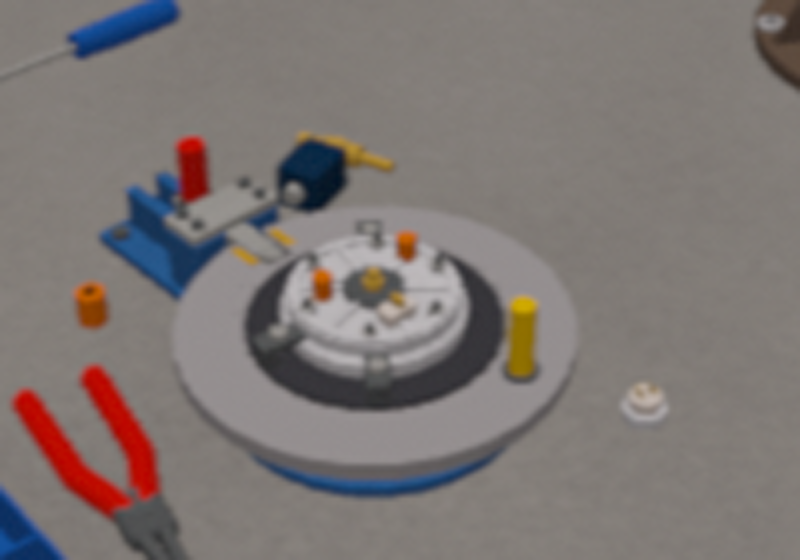

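The bolt lies in the slot between the stripes (nose at column 38, stand y ≈ -0.09) and the knob is at the guide. The arm hides the top view, so I'll move it aside for one last check.

Call:
{"method": "play_rows", "body": {"plan": [[2,2.5,0,0,0,0],[2,2.5,0,0,0,0],[2,2.5,0,0,0,0],[2,2.5,0,0,0,0],[2,2.5,0,0,0,0],[2,2.5,0,0,0,0],[2,2.5,0,0,0,0],[0,0,0,0,0,0],[0,0,0,0,0,0]]}}

```text
clock: 20.43
tool_pos: [0.4257, -0.4191, 0.1868]
orientation: [-180.0, -0.0, -86.8]
force: [-0.1, 0.1, 0.4]
opening: 0.0003
gripper_force: 0.0
```

```bash
python3 - <<'E'
from h import *
from r import rect
s=shot('top'); x,y=blob(s,pix(s,(.5845,-.1202,.075)),'red'); print(len(x),onz(s,(x.mean(),y.mean()),.075))
for i in range(3):
  for c in('top','scene'):
    shot(c); print(c,[(np.round(d['position'],4).tolist(),round(d['score'],2)) for d in spot_point(c,'knob')[:1]])
cv2.imwrite('pics/r10.png',rect(s))
E
```

```text
50 [ 0.58512023 -0.1224969   0.075     ]
top [([0.5875, -0.1217, 0.0491], 0.38)]
scene [([0.5853, -0.1224, 0.0491], 0.67)]
top [([0.5863, -0.1209, 0.051], 0.53)]
scene [([0.4218, 0.4095, 0.0047], 0.43)]
top [([0.5871, -0.1224, 0.0511], 0.48)]
scene [([0.5816, -0.1254, 0.0516], 0.71)]
```

View pics/r10.png

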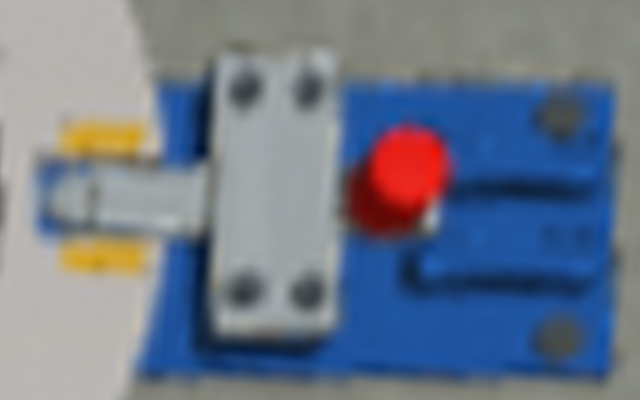

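In the last view the bolt fills the slot to its bottom (nose near column 50, stripes either side) and the knob is up against the guide. The tool reading at the stop agrees, and the arm is clear, so I'm handing in.

```bash
python3 -c "
from plant import *
print(close_job())"
```

```text
the job is handed in; nothing more can be done
None
```

The turntable is turned so the slot faces the bolt, the bolt is pushed to its stop in the slot (about 15 N at the stop), and the hand is clear. The job was handed in at about 21 s; no verdict came back.

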